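# Bench-test the roller lever limit switch

### The arm

A 6-joint arm with a two-finger parallel gripper is mounted at the origin on the work surface. World frame = base frame: x ahead of the robot, y to its left, z up, the work surface at z = 0. Lengths are in mm, angles in rad, forces in N, time in s.
With the tool pointing down it reaches from about 350 to 975 mm from the base axis. Payload 7.1 kg.
Tool frame: the origin (TCP) lies between the finger pads; the fingertips stand 19 mm ahead of it and the grasp point (between the pads) is the TCP (ctrl.tcp_to_tips is the distance from the TCP to the fingertips, in mm); z points along the fingers, y is the line along which they close (so a half turn about z gives the same grasp; the last joint's range is limited). The gripper opens to 88 mm and grips with 3 to 60 N. Pads are 20 mm wide; open, the fingers measure 115 mm over their backs; the gripper's body (75 mm by 178 mm) begins 61 mm behind the grasp point.
Start: joints at [-1.308, 0.423, 1.63, -0, 1.089, -0.019], TCP at [173.822, -600.326, 241.675] pointing down, gripper open.
Joint ranges: [-3, 3], [-0.9, 2.11], [0.09, 2.58], [-1.31, 4.45], [0.11, 2.69], [-2.54, 2.54]. Speed limits (rad/s): [2.39, 2.39, 3.01, 3.14, 3.14, 3.14].

### API

Orientations are given as a rotation vector (axis times angle).
In Python, from workcell import status, optics, ctrl gives the robot as it stands. The module is installed in compiled form; this text tells all that it offers.
- The arm moves only by the shell command python3 -m inch 'ROWS'. ROWS is JSON, a list that holds one entry, the list of rows, each a list of 7 numbers: the shift along the tool's x, y, z in mm, then the turn, a rotation vector about the tool's x, y, z in rad, then the opening in per cent of the stroke, from 0 (shut) to 100 (fully open). A call has 1 to 20 rows; each row is the pose to reach, as a shift and turn from the pose commanded when the call began, along the tool's axes at that moment; what a row does not reach only later rows make up. A row lasts 1/10 s, in which the tool goes at most 50 mm and 8.59 degrees, less where a joint would pass 70% of its speed; a pose out of reach is approached as far as the arm can. A call with a gripper value outside its range is refused whole. The fingers move at their own pace and stop on an object; the grip force is fixed at half the most. Time passes only in rows, so rows that repeat a pose let the fingers close. It gives the time, the measured TCP pose, the force, the opening and the grip force at its end, in the units of the state.
- status.get_obs(): the state, without advancing time (a new reading comes with each control period).
- optics.get_image(name): name is "side" or "top"; returns a dict with "frame" (400x640x3 uint8, red, green, blue), "fx", "fy", "cx", "cy" (pixels), "k1" (the pictures are not rectified: a ray, as slopes to the right and down, at radius r is drawn at 1 + k1 r^2 times it, then the intrinsics apply), "rvec" (rotation vector, rad) and "tvec" (3), from world to camera coordinates, as OpenCV has them. Camera axes: x right, y down, z forward; pixel columns grow to the right and rows downward; lengths in mm; the calibration is good to about 2 mm. A picture is of the moment at which its call begins. There is no depth.
- ctrl.close_job(): hands the job in; it is judged then, once.
The state is a dict: "t": time; "qpos": joint angles; "qvel": joint speeds; "joint_torque": joint torques, N m; "ee_pos": TCP position; "orientation": TCP orientation; "ft_force": force on the tool from outside, world axes, zero at the start; "moment": the same for the moment, N m; "width": finger opening in mm; "grasp_force": force on a finger pad.
Only numpy, scipy, OpenCV 4.12 (cv2) and the standard library are available. Lean on these libraries where they do the work, as an engineer would, in place of code of your own. Each camera call takes 0.05 s, during which the arm holds its last target. There are 200 camera calls.

### The job

Of the three limit switches screwed to the bench, test the one whose roller sits on the end of an upright lever arm: swing that arm sideways, to whichever side you like, until the switch trips (half way to lying flat is right), hold it there for about a second, then let it spring back upright and leave it clear. Do not wrench the arm to its end stop, and do not touch the other two switches.

Things in the scene. Friction and masses are not known exactly. Their poses are not given: they have to be found in the camera images.
- lever_switch: Switch to test, fixed. Foot plate 96x70x6 mm, grey housing, head 42x40 mm with top at z 106. On its +x side a flat steel lever (12 mm wide in y, 5 thick) stands upright with a black roller (diameter 24, 10 thick) at its end. Origin: centre of underside; z up. Lever pivot, parallel to x: (38, 0, 91) mm; roller centre at rest (45, 0, 151), 60 above the pivot. Yaw (0: +x away from the robot) within 0.5 rad.
- roller_arm (a joint): Lever angle, rad: 0 upright, + leans to the switch's -y, - to +y; sprung to 0, 0.25 N m/rad (4 N at 0.7 rad). Trips at 0.40 either way; past 1.1 is too far (stop at 1.25). The roller sinks 14 mm by 0.7 rad, so push the lever below it, 35 to 40 mm above the pivot: 30 mm sideways gives about 0.7 rad.
- wobble_switch: Not to be touched. Same plate, housing, head, origin and axes; on top of the head, in the middle, a thin upright spring rod with a 16 mm black ball, no lever; 161 mm high. The three switches stand in a row across the bench, about 280 mm apart, any kind in any place.
- plunger_switch: Not to be touched. Same plate, housing, head, origin and axes; on top of the head, in the middle, a short plunger with a 20 mm black roller between two cheeks, no lever; 144 mm high.
There are look-alikes about, which are no part of the job. What is shaped like the lever_switch but yellow is not meant.

How it is judged (in metres and radians):
On the way:
1. the roller arm is swung at least 23 degrees (0.40 rad) to one side, so that the switch trips, and held there for half a second ((value of joint roller_arm above 0.4 rad or value of joint roller_arm below -0.4 rad)), for 0.5 s.
At the end, for the whole second after the job is handed in: After having been tripped, the roller arm stands upright again by its own spring, within 0.12 rad (7 degrees), and nothing touches it (value of joint roller_arm between -0.12 and 0.12 rad).
It fails at once if the roller arm is wrenched beyond 63 degrees (1.1 rad) (value of joint roller_arm above 1.1 rad or value of joint roller_arm below -1.1 rad).
It fails at once if one of the other two switches is touched (more than 2 N) (contact force between any of wobble_switch, plunger_switch and anything else above 2 N).
It also fails if it takes over 38 s, if anything falls off the work surface, if the arm or the gripper's body presses on something with over 40 N, if the wrist force passes 120 N, or if a joint passes its speed limit or range.

## Working session

There is one attempt and no reset: what is moved stays moved. The work goes in short steps, Python scripts to look and compute and a shell command to move; the robot and the scene stay as the last step left them, time stands still between calls to the robot, and variables do not carry over. Pictures are saved under pics/ and viewed, at most 10 in all, crops included, and the job is handed in when it is done.

```bash
mkdir -p pics; cat > h.py <<'E'
import numpy as np, cv2
from scipy.spatial.transform import Rotation as R
from workcell import status, optics, ctrl
def ray(c,uv):
    K=np.array([[c["fx"],0,c["cx"]],[0,c["fy"],c["cy"]],[0,0,1.]])
    p=cv2.undistortPoints(np.array([[uv]],float),K,np.array([c["k1"],0,0,0,0.]))[0,0]
    M=R.from_rotvec(c["rvec"]).as_matrix()
    return -M.T@np.array(c["tvec"]), M.T@np.array([p[0],p[1],1])
def atz(c,uv,z):
    o,d=ray(c,uv); return o+d*(z-o[2])/d[2]
def proj(c,P):
    K=np.array([[c["fx"],0,c["cx"]],[0,c["fy"],c["cy"]],[0,0,1.]])
    return cv2.projectPoints(np.array(P,float).reshape(-1,3),np.array(c["rvec"],float),np.array(c["tvec"],float),K,np.array([c["k1"],0,0,0,0.]))[0][:,0]
def tri(c1,u1,c2,u2):
    (o1,d1),(o2,d2)=ray(c1,u1),ray(c2,u2)
    s=np.linalg.lstsq(np.c_[d1,-d2],o2-o1,rcond=None)[0]
    a,b=o1+s[0]*d1,o2+s[1]*d2
    return (a+b)/2,np.linalg.norm(a-b)
E
python3 - <<'E'
from h import *
import pickle
for n in("top","side"):
    c=optics.get_image(n); pickle.dump(c,open(n+".pkl","wb"))
    cv2.imwrite(f"pics/{n}0.png",c["frame"][...,::-1]); print(n,ray(c,(320,200)))
print(status.get_obs())
E
```

```text
top (array([ 320.58097478,    3.90965731, 1261.89571569]), array([ 0.13994279,  0.01241218, -0.9903474 ]))
side (array([348.68540978, 569.54636628, 659.10152737]), array([ 0.18461763, -0.68815692, -0.70175886]))
{'t': 0.1, 'qpos': array([-1.30802318e+00,  4.23762368e-01,  1.63058040e+00, -1.59880838e-05,
        1.08859542e+00, -1.89735549e-02]), 'qvel': array([-0.00200555, -0.00143059, -0.00195238, -0.00019945,  0.00152322,
       -0.00135577]), 'joint_torque': array([-6.02657310e-04, -5.45617747e+01, -2.74326289e+01,  6.44889800e-02,
        1.88649469e-02, -3.74887270e-05]), 'ee_pos': array([ 173.6884498 , -599.90267737,  240.9937285 ]), 'orientation': array([-3.10914898e+00, -4.40928589e-01,  2.78964593e-04]), 'ft_force': array([ 0.11962909,  0.90281808, -0.06399808]), 'moment': array([ 0.00827258,  0.0103548 , -0.06618109]), 'grasp_force': 0.0, 'width': 87.62428992839433}
```

View pics/top0.png

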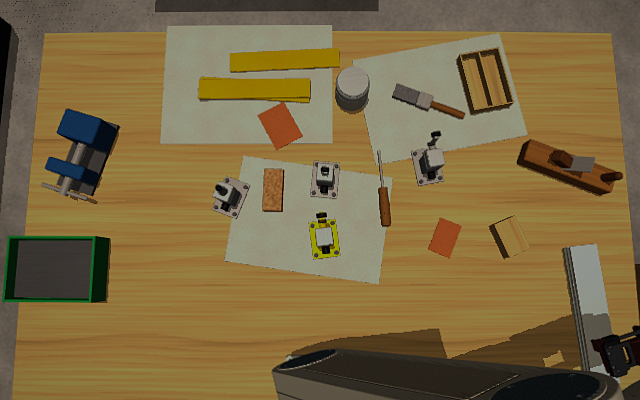

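View pics/side0.png

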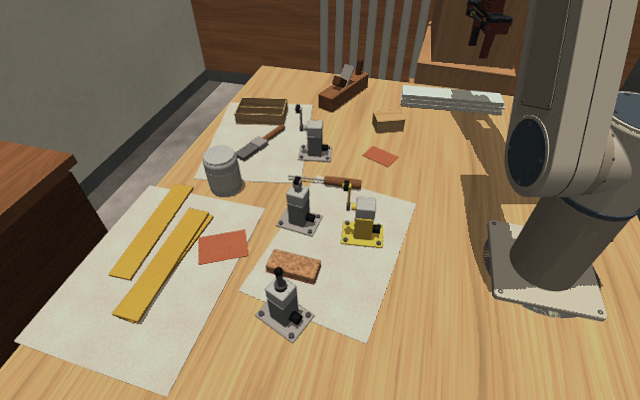

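Top view, four candidates:
- (430,160), side (315,140): grey, with a roller lever on the far side of the head.
- (325,178): grey plunger.
- (230,195): grey wobble rod.
- (323,238): yellow look-alike.

The first fits the description. I'll confirm it with a crop.

```bash
python3 - <<'E'
from h import *
import pickle
t,s=[pickle.load(open(n+".pkl","rb"))["frame"][...,::-1] for n in("top","side")]
f=lambda a:cv2.resize(a,(400,480),interpolation=cv2.INTER_CUBIC)
cv2.imwrite("pics/crop.png",np.hstack([f(t[120:192,400:460]),f(s[95:167,280:340])]))
E
```

```text
(no output)
```

View pics/crop.png

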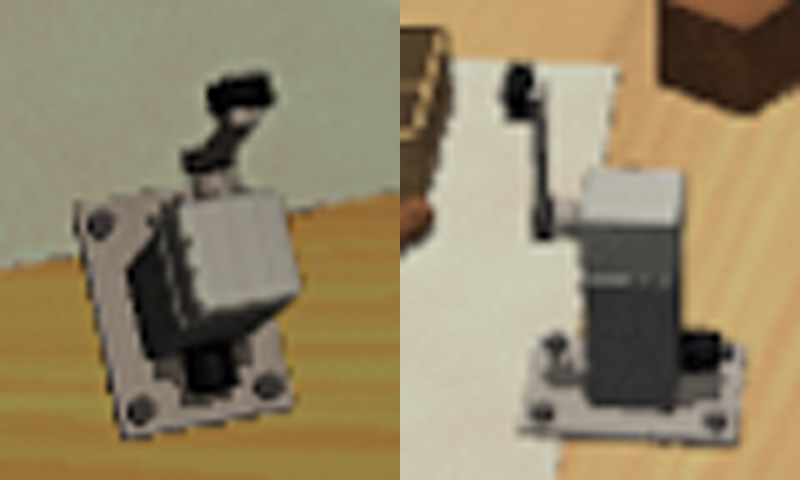

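The crop confirms it: grey housing, with a steel lever and black roller at the far side. Top roller is at about (436,134), side roller at about (297.6,108.8). Next I fit the pose.

```bash
python3 - <<'E'
from h import *
import pickle
from scipy.optimize import least_squares
t,s=[pickle.load(open(n+".pkl","rb")) for n in("top","side")]
L=np.array([[45,0,151],[48,35,6],[-48,35,6],[-48,-35,6]])
f=lambda p,o:np.array(p)/6.667+o-.5
T=f([(240,93),(78,203),(122,438),(293,405)],[400,120]); S=f([(517,92),(520,432),(735,440),(745,345)],[280,95])
W=lambda q:L@R.from_rotvec([0,0,q[2]]).as_matrix().T+[q[0],q[1],0]
r=lambda q:np.r_[(proj(t,W(q))-T).ravel(),(proj(s,W(q))-S).ravel()]
a=least_squares(r,[600,-170,.2],x_scale=[100,100,.1],loss="soft_l1")
print(a.x,r(a.x).round(1)); q=a.x
print(tri(t,T[0],s,S[0]), W(q)[0])
w=lambda p:np.array(p)@R.from_rotvec([0,0,q[2]]).as_matrix().T+[q[0],q[1],0]
print("lever pt",w([38,0,128]),w([45,0,128]))
o=status.get_obs();print(R.from_rotvec(o["orientation"]).as_matrix().round(3))
for uv in [(325,165),(231,187)]: print(atz(t,uv,130))
for uv in [(383,155),(415,100),(437,150)]: print(atz(t,uv,20))
E
```

```text
[ 5.85306080e+02 -2.62952788e+02  1.65809193e-01] [  0.6   2.3  -0.4   1.6   0.1   1.6   0.5   2.2 -58.3   0.1 -59.4  -0.7
 -58.8   0.  -58.6  -0. ]
(array([ 540.31527932, -234.56777147,  209.02363057]), np.float64(151.16342203528558)) [ 629.68890996 -255.52551599  151.        ]
lever pt [ 622.78491411 -256.68086935  128.        ] [ 629.68890996 -255.52551599  128.        ]
[[ 0.961  0.278 -0.   ]
 [ 0.278 -0.961  0.001]
 [ 0.    -0.001 -1.   ]]
[564.2204802    6.22445577 130.        ]
[511.89753017 227.57578468 130.        ]
[ 614.29534994 -145.01338123   20.        ]
[ 764.49699746 -233.68937434   20.        ]
[ 627.60732656 -287.11377982   20.        ]
```

I had left the 400 px crop offset in the side points, so I'm refitting without it. I'll also compute the approach.

```bash
cat > fit.py <<'E'
from h import *
import pickle
from scipy.optimize import least_squares
t,s=[pickle.load(open(n+".pkl","rb")) for n in("top","side")]
L=np.array([[45,0,151],[48,35,6],[-48,35,6],[-48,-35,6]])
f=lambda p,o:np.array(p)/6.667+o-.5
T=f([(240,93),(78,203),(122,438),(293,405)],[400,120]); S=f([(117,92),(120,432),(335,440),(345,345)],[280,95])
W=lambda q:L@R.from_rotvec([0,0,q[2]]).as_matrix().T+[q[0],q[1],0]
r=lambda q:np.r_[(proj(t,W(q))-T).ravel(),(proj(s,W(q))-S).ravel()]
q=least_squares(r,[600,-170,.2],x_scale=[100,100,.1],loss="soft_l1").x
Z=R.from_rotvec([0,0,q[2]]).as_matrix()
w=lambda p:np.array(p)@Z.T+[q[0],q[1],0]
if __name__=="__main__":
    print(q,r(q).round(1)); print(tri(t,T[0],s,S[0]), W(q)[0])
    o=status.get_obs();M=R.from_rotvec(o["orientation"]).as_matrix()
    G=np.c_[Z[:,0],-Z[:,1],[0,0,-1]]
    print("turn",R.from_matrix(M.T@G).as_rotvec())
    for p in([38,-60,190],[38,-60,147]): print(w(p),M.T@(w(p)-o["ee_pos"]))
E
python3 fit.py
```

```text
[ 5.89703027e+02 -2.62352043e+02  1.73912449e-01] [ 0.1  0.5 -0.8  0.1 -0.   0.1  0.3  0.4  0.   0.  -0.9 -0.7 -0.3 -0.2
 -0.2 -0.2]
(array([ 634.64981033, -254.46832053,  151.20908676]), np.float64(1.1455373902737)) [ 634.02421592 -254.56537356  151.        ]
turn [-1.34487255e-03  6.11893824e-05  1.07841664e-01]
[ 637.51203445 -314.8715517   190.        ] [ 524.78441681 -144.76137807   51.19453013]
[ 637.51203445 -314.8715517   147.        ] [ 524.78392766 -144.70351886   94.1944912 ]
```

Residuals are under 1 px and the triangulated roller height is 151.2 (expected 151), so the fit is good. I'll move to the -y side, above, and close the fingers.

```bash
python3 -m inch '[[[35,-10,0,0,0,0.01,0],[70,-20,0,0,0,0.02,0],[105,-29,0,0,0,0.03,0],[140,-39,0,0,0,0.04,0],[175,-48,0,0,0,0.05,0],[210,-58,0,0,0,0.06,0],[245,-68,0,0,0,0.07,0],[280,-77,0,0,0,0.08,0],[315,-87,0,0,0,0.09,0],[350,-97,0,0,0,0.1,0],[385,-106,0,0,0,0.108,0],[420,-116,0,0,0,0.108,0],[455,-126,0,0,0,0.108,0],[485,-134,0,0,0,0.108,0],[510,-141,10,0,0,0.108,0],[525,-145,20,0,0,0.108,0],[525,-145,40,0,0,0.108,0],[525,-145,51,0,0,0.108,0],[525,-145,51,0,0,0.108,0],[525,-145,51,0,0,0.108,0]]]'
cat > loc.py <<'E'
from fit import *
o=status.get_obs();print(o["t"],"local",(Z.T@(o["ee_pos"]-[q[0],q[1],0])).round(1),"F",(Z.T@o["ft_force"]).round(2),"w",o["width"])
M=R.from_rotvec(o["orientation"]).as_matrix();print((Z.T@M).round(3))
E
python3 loc.py
```

```text
t: 2.1
ee_pos: [637.3, -315.5, 190.6]
orientation: [-3.13, -0.271, 0.001]
ft_force: [-0.2, 0.1, 0.2]
width: 0.5
grasp_force: 0.0
2.1 local [ 37.7 -60.6 190.6] F [-0.18  0.11  0.19] w 0.47863218778170735
[[ 1.    -0.001 -0.001]
 [-0.001 -1.     0.   ]
 [-0.001 -0.    -1.   ]]
```

```bash
python3 -m inch '[[[0,0,15,0,0,0,0],[0,0,30,0,0,0,0],[0,0,43,0,0,0,0],[0,0,43,0,0,0,0],[0,-10,43,0,0,0,0],[0,-18,43,0,0,0,0],[0,-25,43,0,0,0,0],[0,-30,43,0,0,0,0],[0,-35,43,0,0,0,0],[0,-39,43,0,0,0,0],[0,-43,43,0,0,0,0],[0,-47,43,0,0,0,0],[0,-50,43,0,0,0,0],[0,-52,43,0,0,0,0],[0,-54,43,0,0,0,0],[0,-54,43,0,0,0,0]]]'
python3 loc.py; python3 - <<'E'
from h import *
a=[cv2.resize(optics.get_image(n)["frame"][...,::-1][y:y+72,x:x+60],(400,480),interpolation=cv2.INTER_CUBIC) for n,x,y in(("top",400,110),("side",280,80))]
cv2.imwrite("pics/push.png",np.hstack(a))
E
```

```text
t: 3.7
ee_pos: [628.5, -261.8, 147.7]
orientation: [3.13, 0.273, 0.0]
ft_force: [0.1, -0.8, 0.4]
width: 0.5
grasp_force: 0.4
3.7 local [ 38.3  -6.1 147.7] F [-0.08 -0.81  0.42] w 0.4723435499434944
[[ 1. -0.  0.]
 [-0. -1. -0.]
 [ 0.  0. -1.]]
```

View pics/push.png

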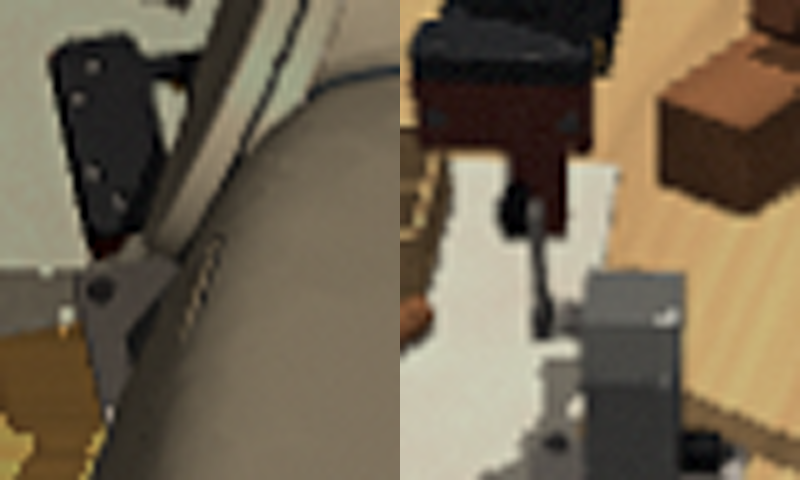

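The finger is against the lever. In the side view the roller is at about (297,111), leaning a little towards the camera. Next I compare that with the predicted position against angle.

```bash
python3 - <<'E'
from fit import *
for a in(0,.1,.2,.3,.4,.5,.6,.7): print(a,proj(s,w([45,60*np.sin(a),91+60*np.cos(a)])).round(1))
E
```

```text
0 [[297.1 108.3]]
0.1 [[296.8 109.6]]
0.2 [[296.5 111. ]]
0.3 [[296.2 112.6]]
0.4 [[296.  114.4]]
0.5 [[295.8 116.3]]
0.6 [[295.5 118.4]]
0.7 [[295.4 120.5]]
```

The angle is about 0.2 rad, so the face is about 6 mm from the TCP. About 18 mm more should give roughly 0.6 rad.

```bash
python3 -m inch '[[[0,-4,0,0,0,0,0],[0,-8,0,0,0,0,0],[0,-12,0,0,0,0,0],[0,-15,0,0,0,0,0],[0,-17,0,0,0,0,0],[0,-18,0,0,0,0,0],[0,-18,0,0,0,0,0],[0,-18,0,0,0,0,0],[0,-18,0,0,0,0,0],[0,-18,0,0,0,0,0],[0,-18,0,0,0,0,0],[0,-18,0,0,0,0,0],[0,-18,0,0,0,0,0],[0,-18,0,0,0,0,0],[0,-18,0,0,0,0,0],[0,-18,0,0,0,0,0]]]'
python3 loc.py; python3 - <<'E'
from h import *
a=[cv2.resize(optics.get_image(n)["frame"][...,::-1][y:y+72,x:x+60],(400,480),interpolation=cv2.INTER_CUBIC) for n,x,y in(("side",280,80),)]
cv2.imwrite("pics/push2.png",np.hstack(a))
E
```

```text
t: 5.4
ee_pos: [625.4, -244.1, 147.7]
orientation: [3.13, 0.273, 0.0]
ft_force: [0.9, -3.3, 0.8]
width: 0.5
grasp_force: 1.6
5.4 local [ 38.3  11.8 147.7] F [ 0.28 -3.37  0.76] w 0.47079046323688817
[[ 1. -0.  0.]
 [-0. -1. -0.]
 [ 0.  0. -1.]]
```

View pics/push2.png

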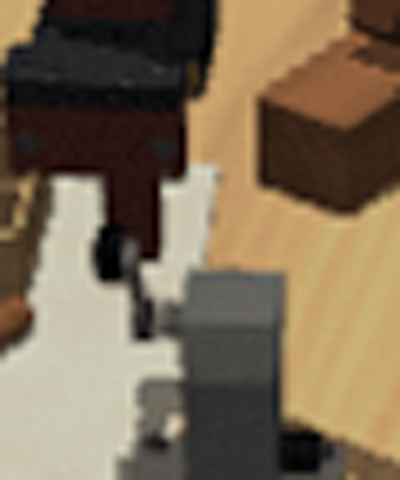

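The roller is at row ~117.4, which is about 0.55 rad, and the 3.4 N force agrees. It's tripped and has been held for about 1 s. I'll hold briefly, then retreat at an even pace and lift clear.

```bash
python3 -m inch '[[[0,0,0,0,0,0,0],[0,0,0,0,0,0,0],[0,0,0,0,0,0,0],[0,4,0,0,0,0,0],[0,8,0,0,0,0,0],[0,12,0,0,0,0,0],[0,16,0,0,0,0,0],[0,20,0,0,0,0,0],[0,25,0,0,0,0,0],[0,32,0,0,0,0,0],[0,42,0,0,0,0,0],[0,57,0,0,0,0,0],[0,72,0,0,0,0,0],[0,80,-15,0,0,0,0],[0,90,-35,0,0,0,0],[0,100,-55,0,0,0,0],[0,100,-55,0,0,0,0],[0,100,-55,0,0,0,0],[0,100,-55,0,0,0,0]]]'
python3 loc.py; python3 - <<'E'
from h import *
cv2.imwrite("pics/end.png",cv2.resize(optics.get_image("side")["frame"][...,::-1][80:152,280:340],(400,480),interpolation=cv2.INTER_CUBIC))
E
```

```text
t: 7.35
ee_pos: [641.8, -342.2, 201.1]
orientation: [-3.128, -0.272, 0.003]
ft_force: [-0.5, -1.4, 0.4]
width: 0.4
grasp_force: 0.0
7.35 local [ 37.5 -87.7 201.1] F [-0.76 -1.25  0.44] w 0.3638574473612017
[[ 1.    -0.    -0.002]
 [-0.    -1.     0.002]
 [-0.002 -0.002 -1.   ]]
```

View pics/end.png

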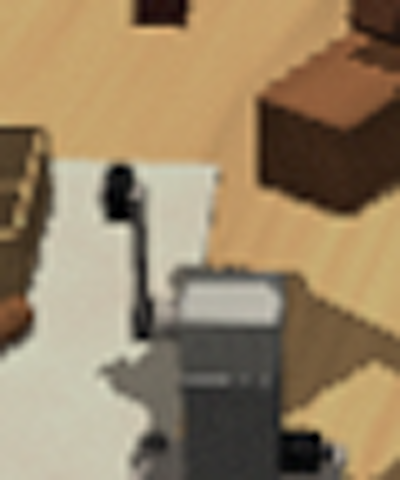

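The lever is upright again: the roller is at (118,192) in the crop, which is row 108.3 as at rest. The fingers are well clear, so I'm handing in.

```bash
python3 -c "
from workcell import ctrl
print(ctrl.close_job())"
```

```text
the job is handed in; nothing more can be done
None
```

I swung the grey lever switch's arm to about 0.55 rad, held it there for over a second, and let it spring back upright with the gripper clear; the job is handed in at about 7.4 s, and the verdict was not shown.

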